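# Load a magnetic separation stand and hold its cam lever at full lift

### The job

Take the orange-capped tube out of the rack, lower it (do not drop it) upright into the clear holder cup of the magnetic separation stand until it stands on the cup's floor, and let go of it. Then swing the stand's red-handled cam lever up to the point where the cam lifts the magnet highest, and finish while holding it steady there, because it springs back if released and the beads need the magnet to gather. Leave the blue-capped and green-capped tubes standing in the rack.

Things in the scene. Friction and masses are not known exactly. Their poses are not given: they have to be found in the camera images.
- sample_tube: The sample tube to load: a white plastic tube with an ORANGE ribbed screw cap, standing in one of the rack's three holes (which one varies). 110 mm tall, body 16 mm in diameter with a tapered foot (the lowest 9 mm), cap 21 mm in diameter on the top 18 mm; about 30 g. Origin: centre of its underside; z runs up along the tube.
- blue_tube: Bystander: a like tube with a BLUE cap, in another hole of the rack. Origin: centre of its underside. Leave it standing.
- green_tube: Bystander: a like tube with a GREEN cap, in another hole of the rack. Origin: centre of its underside. Leave it standing.
- rack: White plastic tube rack, fixed to the bench, 50 mm (its x) by 144 mm (its y) and 55 mm high, with a row of three 18.7 mm square holes 42 mm apart along its y axis (the middle one at its centre). Tubes stand on a floor 5 mm above the bench. Origin: centre of its underside.
- stand: Magnetic separation stand, fixed: white base 115 (x) by 160 (y) by 12 mm. Origin: centre of the base at bench level; front faces its -x, y is its left. Clear cup at its right front (x -12, y -45 mm); close behind it a blue magnet block on guide rods whose bridge (35 mm behind) is 129 mm high; on the left a steel cam disc on an axle along x, its lever in front (x -36, y 35 mm).
- cup_floor (a point): Centre of the inner floor of the clear holder cup, where the tube's underside must stand; 65 mm above the bench. The cup's bore is 20 mm in diameter, its mouth flares to 27 mm at the rim.
- cup_rim (a point): Centre of the holder cup's rim, 112 mm above the bench (47 mm above its inner floor). A seated tube's cap top is 175 mm above the bench.
- lever_handle (a point): Middle of the red round handle at the end of the cam lever: 18 mm in diameter, 46 mm long, sticking out to the stand's front (-x) parallel to the axle, 95 mm from the axle. At rest its centre is 34 mm above the bench, at the top 145 mm. Grip it across, from above, with fingers closing along the stand's y; it may turn between the fingers. The lever's 10 mm steel rod is 30 mm behind this point.
- lever_pivot (a point): Point on the axle line of the cam (along the stand's x, 50 mm above the bench) about which the handle's middle swings, in an upright plane parallel to the stand's y.
- magnet_top (a point): Top of the blue magnet block close behind the cup: about 62 mm above the bench at rest (below the tube), rising 19 mm to about 81 mm at the highest lift, beside the tube's foot.
- cam_lever (a joint): Cam lever angle (rad). 0: rest stop, lever points to the stand's +y (left), 10 degrees below level. Grows as it swings up. At 1.746 it points straight up and the lift is greatest; beyond, to the stop at 2.2, the magnet sinks again. A return spring pulls it to 0: 0.15 N m at rest, 0.26 N m (3 N at the handle) when upright.

How it is judged:
By the outcome, as a careful person would: the job done as asked, in the order asked, and still so for the second after the job is handed in, while the arm keeps its last pose, push and grip.
It also fails if it takes over 51 s, if anything falls off the work surface, if the arm or the gripper's body presses on something with over 40 N, if the wrist force passes 120 N, or if a joint passes its speed limit or range.

### The arm

A 6-joint arm with a two-finger parallel gripper is mounted at the origin on a cart in front of the work surface, level with it; the furniture and walls round the work are solid. World frame = base frame: x ahead of the robot, y to its left, z up, the work surface at z = 0. Lengths are in mm, angles in rad, forces in N, time in s.
With the tool pointing down it reaches from about 300 to 850 mm from the base axis. Payload 4.2 kg.
Tool frame: the origin (TCP) lies at the very end of the fingers, on their centre line; the grasp point (between the pads) lies 19 mm behind it; z points along the fingers, y is the line along which they close (so a half turn about z gives the same grasp; the last joint's range is limited). The gripper opens to 91 mm and grips with 3 to 60 N. Pads are 32 mm wide; open, the fingers measure 118 mm over their backs; the gripper's body (76 mm by 178 mm) begins 60 mm behind the grasp point.
Start: joints at [1.313, 0.32, 1.565, -0, 1.257, -0.02], TCP at [135.451, 558.835, 213.976] pointing down, gripper open.
Joint ranges: [-3.11, 3.11], [-0.84, 2.01], [0.21, 2.61], [-1.34, 4.49], [0.05, 2.63], [-2.56, 2.56]. Speed limits (rad/s): [2.57, 2.57, 3.14, 3.14, 3.14, 3.14].

### API

Orientations are given as a rotation vector (axis times angle).
In Python, from bench import arm gives the robot as it stands.
- The arm moves only by the tool move_arm, never from a script. Its argument "commands" is one flat list of numbers, 7 for each row, row after row: the gripper's target within -1 to 1 (fully open at 1, half-way at 0, shut at -1), then the shift along the tool's x, y, z in mm, then the turn, a rotation vector about the tool's x, y, z in degrees. A call has 1 to 12 rows; each row shifts and turns the commanded pose from where the row before left it, along the tool's axes as they then stand; what a row does not reach is not made up. A row lasts 1/12 s, in which the tool goes at most 41.7 mm and 7.16 degrees, less where a joint would pass 70% of its speed; a pose out of reach is approached as far as the arm can. A call is refused whole if a number of a shift passes 41.7 or a number of a turn 7.16, either way. A call with a gripper value outside its range is refused whole. The fingers move at their own pace and stop on an object; "force" is the grip in N (left out, the last holds). Time passes only in rows, so rows that do not move let the fingers close. It gives the time, the measured TCP pose, the force, the opening and the grip force at its end, in the units of the state.
- arm.get_obs(): the state, without advancing time (a new reading comes with each control period).
- arm.grab_frame(name): name is "scene" or "top"; returns a dict with "pixels" (400x640x3 uint8, red, green, blue), "fx", "fy", "cx", "cy" (pixels), "k1" (the pictures are not rectified: a ray, as slopes to the right and down, at radius r is drawn at 1 + k1 r^2 times it, then the intrinsics apply), "pose" (4x4, takes a point from camera to world coordinates). Camera axes: x right, y up, looking along -z (the intrinsics and any distortion apply to the point x, -y, -z); pixel columns grow to the right and rows downward; lengths in mm; the calibration is good to about 2 mm. A picture is of the moment at which its call begins. There is no depth.
- arm.close_job(): hands the job in; it is judged then, once.
The state is a dict: "time_s": time; "joint_pos": joint angles; "qvel": joint speeds; "joint_efforts": joint torques, N m; "eef_pos": TCP position; "eef_rot": TCP orientation; "ft_force": force on the tool from outside, world axes, zero at the start; "moment": the same for the moment, N m; "gripper_width": opening from 0.0 (shut) to 1.0 (fully open); "gripper_force": force on a finger pad.
Only numpy, scipy, OpenCV 4.12 (cv2) and the standard library are available. Lean on these libraries where they do the work, as an engineer would, in place of code of your own. Each camera call takes 0.05 s, during which the arm holds its last target. There are 200 camera calls.

## Working session

There is one attempt and no reset: what is moved stays moved. The work goes in short steps, Python scripts to look and compute and a tool call to move; the robot and the scene stay as the last step left them, time stands still between calls to the robot, and variables do not carry over. Pictures are saved under pics/ and viewed, at most 10 in all, crops included, and the job is handed in when it is done.

Besides the shell and the picture viewer there is one more tool, called after ">>>" as a command line: name --argument value ..., lists and objects as JSON in quotes. move_arm: Moves the arm, as the interface text tells. Its arguments: {"type":"object","properties":{"commands":{"type":"array","items":{"type":"number"}},"force":{"type":"number"}},"required":["commands"]}

```bash
mkdir -p pics; cat > h.py <<'E'
import numpy as np, cv2, pickle
from bench import arm
from scipy.spatial.transform import Rotation as R
def grab(n,f):
    d=arm.grab_frame(n); pickle.dump(d,open(f'{n}.pkl','wb'))
    cv2.imwrite(f'pics/{f}.png',np.asarray(d['pixels'])[:,:,::-1]); return d
def ray(d,u,v):
    K=np.array([[d['fx'],0,d['cx']],[0,d['fy'],d['cy']],[0,0,1.]])
    p=cv2.undistortPoints(np.array([[[u,v]]],float),K,np.array([d['k1'],0,0,0.]))[0,0]
    T=np.asarray(d['pose']); w=T[:3,:3]@[p[0],-p[1],-1]; return T[:3,3],w
def atz(d,u,v,z):
    o,w=ray(d,u,v); return o+w*(z-o[2])/w[2]
def proj(d,P):
    T=np.asarray(d['pose']); c=T[:3,:3].T@(np.asarray(P,float)-T[:3,3]); a,b=c[0]/-c[2],-c[1]/-c[2]
    k=1+d['k1']*(a*a+b*b); return np.array([d['fx']*a*k+d['cx'],d['fy']*b*k+d['cy']])
def load(n): return pickle.load(open(f'{n}.pkl','rb'))
E
python3 - <<'E'
from h import *
for n in('scene','top'):
    d=grab(n,n+'0'); print({k:(np.round(d[k],3).tolist()) for k in d if k!='pixels'})
print(arm.get_obs())
E
```

```text
{'fx': 402.083, 'fy': 402.083, 'cx': 314.364, 'cy': 207.496, 'k1': -0.08, 'pose': [[0.658, 0.367, -0.658, -202.677], [-0.753, 0.294, -0.589, -616.951], [-0.023, 0.883, 0.47, 578.982], [0.0, 0.0, 0.0, 1.0]]}
{'fx': 395.947, 'fy': 395.947, 'cx': 320.398, 'cy': 199.842, 'k1': -0.057, 'pose': [[0.011, 0.996, -0.083, 424.182], [-1.0, 0.011, 0.004, 11.983], [0.005, 0.083, 0.997, 938.466], [0.0, 0.0, 0.0, 1.0]]}
{'time_s': 0.1, 'joint_pos': array([ 1.31300117e+00,  3.20238383e-01,  1.56556079e+00, -2.64573273e-05,
        1.25740163e+00, -1.99857186e-02]), 'qvel': array([-0.00103803, -0.00047144, -0.00258285,  0.00172219,  0.00079521,
       -0.00025213]), 'joint_efforts': array([ 1.10061799e-03, -4.13333631e+01, -2.32511866e+01,  7.27652782e-02,
        4.22226987e-02, -5.16308421e-05]), 'eef_pos': array([135.33837305, 558.3763261 , 213.19691563]), 'eef_rot': array([-3.72634264e-01, -3.11921457e+00,  2.50706456e-03]), 'ft_force': array([ 0.45088811, -1.00084051, -0.9185491 ]), 'moment': array([ 0.00096455,  0.01583019, -0.00554574]), 'gripper_force': 0.0, 'gripper_width': 1.0020881887484563}
```

View pics/scene0.png

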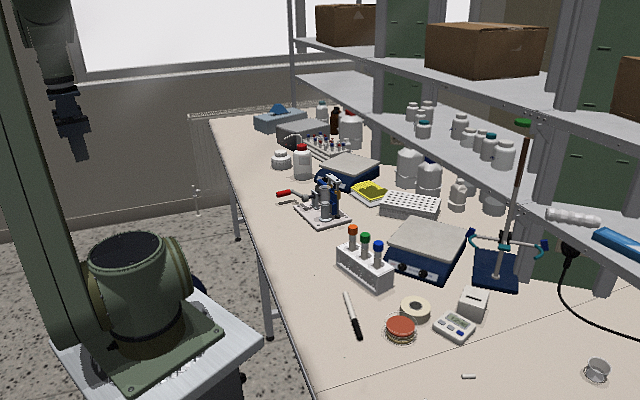

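View pics/top0.png

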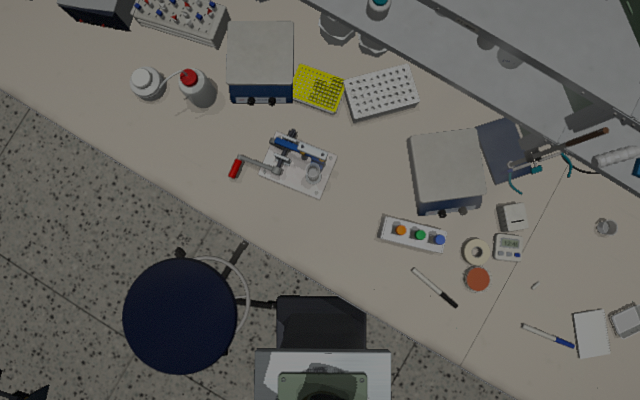

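The scene shows the tubes at about (352,229) orange, (365,238) green and (378,246) blue. In the top view the orange cap is at (401,230), the stand at about (300,165) and the lever handle at (235,168). I'll enlarge these areas to read them more closely.

```bash
python3 - <<'E'
from h import *
def crop(n,x,y,w,h,s): 
    return cv2.resize(np.asarray(load(n)['pixels'])[y:y+h,x:x+w,::-1],None,fx=s,fy=s,interpolation=cv2.INTER_CUBIC)
cv2.imwrite('pics/topcrop.png',crop('top',220,120,130,90,6))
a=crop('scene',270,165,90,70,6); b=crop('top',370,205,90,54,6)
cv2.imwrite('pics/mix.png',cv2.resize(crop('scene',270,165,130,95,6),None,fx=1,fy=1))
cv2.imwrite('pics/rack.png',b)
E
```

```text
(no output)
```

View pics/topcrop.png

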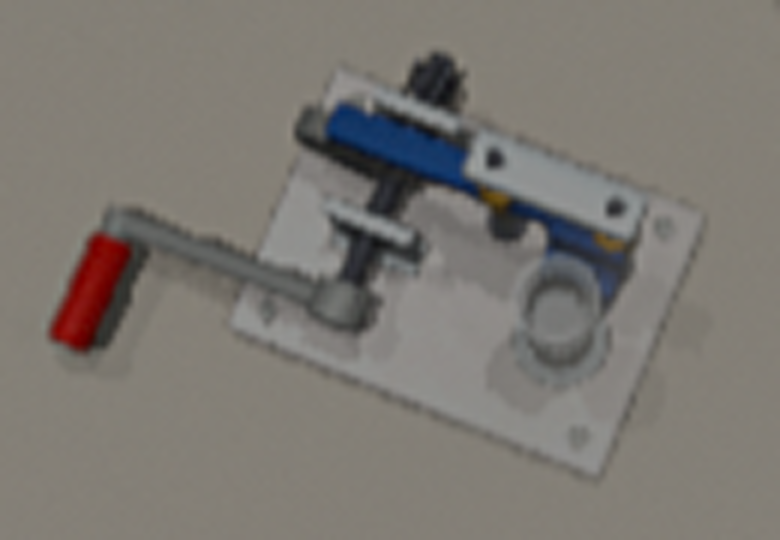

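View pics/mix.png

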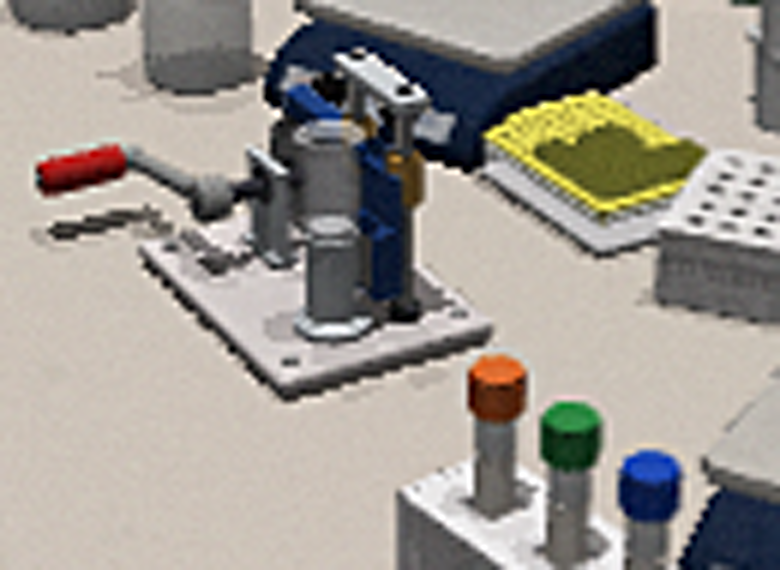

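View pics/rack.png

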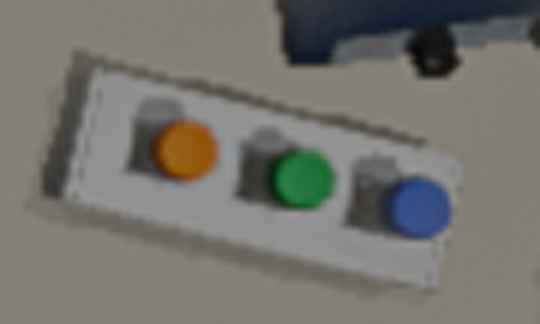

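The crops show the stand's base corners, the cup rim at topcrop (561,298), the handle at (90,290), and the three caps in a row. Next I'll fit both poses using the two cameras.

```bash
cat > fit.py <<'E'
from h import *
from scipy.optimize import least_squares
T,S=load('top'),load('scene')
c=lambda x0,y0,p:((p[0]+.5)/6-.5+x0,(p[1]+.5)/6-.5+y0)
t=lambda *p:(T,c(220,120,p)); s=lambda *p:(S,c(270,165,p)); r=lambda *p:(T,c(370,205,p))
st=[((57.5,80,12),t(340,68)),((57.5,-80,12),t(705,215)),((-57.5,-80,12),t(598,478)),((-57.5,80,12),t(235,328)),
((-12,-45,112),t(561,298)),((-36,128.5,41),t(90,290)),
((-57.5,-80,12),s(283,385)),((57.5,-80,12),s(493,328)),((-57.5,80,12),s(143,248)),((-12,-45,112),s(333,229))]
rk=[((25,72,55),r(98,68)),((25,-72,55),r(462,155)),((-25,-72,55),r(437,290)),((-25,72,55),r(68,200)),((0,42,115),r(187,150)),((0,0,115),r(304,178)),((0,-42,115),r(420,206)),
((0,42,115),s(497,369)),((0,0,115),s(571,416)),((0,-42,115),s(651,464)),((-25,72,55),s(398,492))]
def fit(m,x0,nm):
    W=lambda q,P:np.array([q[0]+np.cos(q[2])*P[0]-np.sin(q[2])*P[1],q[1]+np.sin(q[2])*P[0]+np.cos(q[2])*P[1],P[2]])
    f=lambda q:np.concatenate([proj(d,W(q,P))-uv for P,(d,uv) in m])
    o=least_squares(f,x0,x_scale=[10,10,.1],loss='soft_l1'); print(nm,o.x.round(3)); print(f(o.x).reshape(-1,2).round(1).tolist())
    return lambda *P:W(o.x,P).round(1)
A=fit(st,[500,80,-.38],'stand'); B=fit(rk,[350,-200,-.25],'rack')
print('cup',A(-12,-45,65),'handle',A(-36,128.5,34),'pivot',A(-36,35,50),'orange',B(0,42,5))
for (P,(d,uv)) in st+rk: 
    if P[2] in(112,115,41): print(P,atz(d,*uv,P[2]).round(1))
E
python3 fit.py; python3 -c "
from h import *
print(R.from_rotvec(arm.get_obs()['eef_rot']).as_matrix().round(3))"
```

```text
stand [ 5.83972e+02  6.27430e+01 -3.62000e-01]
[[-0.6, -0.2], [1.1, -0.6], [1.3, 0.5], [-1.3, 0.9], [0.1, 0.5], [5.0, -10.8], [-0.2, -0.0], [0.3, -1.0], [-1.8, -0.6], [-0.7, -15.5]]
rack [ 4.23611e+02 -2.00840e+02 -2.26000e-01]
[[-0.9, -0.2], [0.8, 0.3], [0.2, -0.3], [-0.9, -0.4], [0.4, -0.1], [0.5, -0.0], [0.6, 0.0], [-0.4, -0.0], [-0.1, -0.1], [-0.0, 0.2], [-0.9, -0.3]]
cup [556.8  24.9  65. ] handle [595.8 195.7  34. ] pivot [562.7 108.2  50. ] orange [ 433.  -159.9    5. ]
(-12, -45, 112) [557.9  25.1 112. ]
(-36, 128.5, 41) [570.5 206.4  41. ]
(-12, -45, 112) [487.3 -35.5 112. ]
(0, 42, 115) [ 432.9 -159.   115. ]
(0, 0, 115) [ 423.6 -199.8  115. ]
(0, -42, 115) [ 414.2 -240.4  115. ]
(0, 42, 115) [ 433.5 -160.5  115. ]
(0, 0, 115) [ 423.5 -201.3  115. ]
(0, -42, 115) [ 414.8 -241.4  115. ]
[[-0.972  0.236 -0.   ]
 [ 0.236  0.972 -0.002]
 [ 0.    -0.002 -1.   ]]
```

The rack fits to under 1 px. The scene rim I read was the pedestal: the true rim is about (329,134) in mix. The handle residual shows that the -36 refers to the rod, so the handle's x is -66. I'll refit with both corrected.

```bash
sed -i 's/s(333,229)/s(329,132)/; s/((-36,128.5,41),t(90,290))/((-66,128.5,41),t(90,290)),((-66,128.5,36),s(81,169))/; s/A(-36,128.5,34)/A(-66,128.5,34)/; s/A(-36,35,50)/A(-66,35,50)/' fit.py; python3 fit.py
```

```text
stand [ 5.8484e+02  6.2432e+01 -3.7600e-01]
[[0.0, -0.8], [1.4, -0.4], [0.9, 0.5], [-1.3, -0.0], [0.0, 0.4], [0.1, -0.0], [-0.3, -0.3], [-0.4, -0.1], [0.4, -0.9], [-1.3, -0.9], [0.0, 0.6]]
rack [ 4.23611e+02 -2.00840e+02 -2.26000e-01]
[[-0.9, -0.2], [0.8, 0.3], [0.2, -0.3], [-0.9, -0.4], [0.4, -0.1], [0.5, -0.0], [0.6, 0.0], [-0.4, -0.0], [-0.1, -0.1], [-0.0, 0.2], [-0.9, -0.3]]
cup [557.1  25.   65. ] handle [570.7 206.2  34. ] pivot [536.3 119.2  50. ] orange [ 433.  -159.9    5. ]
(-12, -45, 112) [557.9  25.1 112. ]
(-66, 128.5, 41) [570.5 206.4  41. ]
(-12, -45, 112) [560.1  27.6 112. ]
(0, 42, 115) [ 432.9 -159.   115. ]
(0, 0, 115) [ 423.6 -199.8  115. ]
(0, -42, 115) [ 414.2 -240.4  115. ]
(0, 42, 115) [ 433.5 -160.5  115. ]
(0, 0, 115) [ 423.5 -201.3  115. ]
(0, -42, 115) [ 414.8 -241.4  115. ]
```

The fit now agrees within about 1 px. Orange is at (433,-160), the cup at (557,25), the handle at (571,206) and its pivot at (536,119). I'll travel first, then turn.

>>> move_arm --commands '[1,-19.1,-26.15,0,0,0,0,1,-19.1,-26.15,0,0,0,0,1,-19.1,-26.15,0,0,0,0,1,-19.1,-26.15,0,0,0,0,1,-19.1,-26.15,0,0,0,0,1,-19.1,-26.15,0,0,0,0,1,-19.1,-26.15,0,0,0,0,1,-19.1,-26.15,0,0,0,0,1,-19.1,-26.15,0,0,0,0,1,-19.1,-26.15,0,0,0,0,1,-19.1,-26.15,0,0,0,0,1,-19.1,-26.15,0,0,0,0]' --force 20

```text
time_s: 1.1
eef_pos: [284.2, 198.3, 213.8]
eef_rot: [-0.372, -3.119, 0.0]
ft_force: [0.7, 0.8, -0.9]
gripper_width: 1.001
gripper_force: 0.0
```

>>> move_arm --commands '[1,-19.1,-26.15,0,0,0,0,1,-19.1,-26.15,0,0,0,0,1,-19.1,-26.15,0,0,0,0,1,-19.1,-26.15,0,0,0,0,1,-19.1,-26.15,0,0,0,0,1,-19.1,-26.15,0,0,0,0,1,-19.1,-26.15,0,0,0,0,1,-19.1,-26.15,0,0,0,0,1,-19.1,-26.15,0,0,0,0,1,-19.1,-26.15,0,0,0,0,1,-19.1,-26.15,0,0,0,0,1,-19.1,-26.15,0,0,0,0]'

```text
time_s: 2.1
eef_pos: [433.1, -160.7, 213.6]
eef_rot: [-0.373, -3.119, -0.001]
ft_force: [0.6, -0.7, 0.3]
gripper_width: 1.002
gripper_force: 0.0
```

>>> move_arm --commands '[1,0,0,0,0,0,7,1,0,0,0,0,0,7,1,0,0,0,0,0,7,1,0,0,0,0,0,7,1,0,0,0,0,0,7,1,0,0,0,0,0,7,1,0,0,0,0,0,7,1,0,0,0,0,0,7,1,0,0,0,0,0,7,1,0,0,0,0,0,7,1,0,0,0,0,0,7,1,0,0,0,0,0,7]'

```text
time_s: 3.1
eef_pos: [432.8, -158.9, 213.5]
eef_rot: [-2.37, -2.061, 0.001]
ft_force: [-0.2, -0.0, -0.6]
gripper_width: 0.997
gripper_force: 0.0
```

```bash
cat >> h.py <<'E'
def plan(x,y,z,yaw,n):
    """constant row (repeat n times) taking the measured pose to TCP (x,y,z), tool z down, tool y at yaw deg"""
    o=arm.get_obs(); R0=R.from_rotvec(o['eef_rot']); c,s=np.cos(np.radians(yaw)),np.sin(np.radians(yaw))
    R1=R.from_matrix(np.array([[-s,c,0],[c,s,0],[0,0,-1.]])); w=(R0.inv()*R1).as_rotvec(); dR=R.from_rotvec(w/n)
    M=sum((R0*dR**k).as_matrix() for k in range(n)); d=np.linalg.solve(M,np.array([x,y,z])-o['eef_pos'])
    print('t',round(o['time_s'],2),'at',o['eef_pos'].round(1),'y-yaw',np.degrees(np.arctan2(*R0.as_matrix()[[1,0],1])).round(1),'w',round(o['gripper_width'],3),'F',o['ft_force'].round(1),'q',o['joint_pos'].round(2))
    print('row',d.round(2),np.degrees(w/n).round(2))
E
python3 -c "
from h import *
plan(433,-160,140,-13,4)"
```

```text
t 3.1 at [ 432.8 -158.9  213.5] y-yaw -8.0 w 0.997 F [-0.2 -0.  -0.6] q [-0.38  0.14  1.81  0.    1.19 -0.24]
row [-0.25  0.1  18.39] [-0.01 -0.    1.26]
```

>>> move_arm --commands '[1,0,0,18,0,0,1.25,1,0,0,18,0,0,1.25,1,0,0,18,0,0,1.25,1,0,0,18,0,0,1.25,1,0,0,15,0,0,0,1,0,0,15,0,0,0,1,0,0,15,0,0,0,1,0,0,10,0,0,0,1,0,0,0,0,0,0,1,0,0,0,0,0,0]'

```text
time_s: 3.93
eef_pos: [432.7, -158.9, 86.5]
eef_rot: [-2.451, -1.963, 0.001]
ft_force: [1.1, 0.0, 0.6]
gripper_width: 1.0
gripper_force: 0.0
```

```bash
python3 -c "
from h import *
plan(433,-160,87,-13,1)"
```

```text
t 3.93 at [ 432.7 -158.9   86.5] y-yaw -12.6 w 1.0 F [1.1 0.  0.6] q [-0.38  0.27  2.    0.    0.87 -0.16]
row [-1.    0.53 -0.49] [-0.09 -0.02  0.37]
```

>>> move_arm --commands '[1,-1,0.5,0,0,0,0.4,-1,0,0,0,0,0,0,-1,0,0,0,0,0,0,-1,0,0,0,0,0,0,-1,0,0,0,0,0,0,-1,0,0,0,0,0,0,-1,0,0,0,0,0,0,-1,0,0,0,0,0,0,-1,0,0,0,0,0,0,-1,0,0,0,0,0,0,-1,0,0,0,0,0,0]' --force 20

```text
time_s: 4.85
eef_pos: [433.4, -160.1, 86.9]
eef_rot: [-2.459, -1.955, -0.0]
ft_force: [-1.0, 0.3, 0.4]
gripper_width: 0.301
gripper_force: 0.0
```

>>> move_arm --commands '[-1,0,0,0,0,0,0,-1,0,0,0,0,0,0,-1,0,0,0,0,0,0,-1,0,0,0,0,0,0]'

```text
time_s: 5.18
eef_pos: [433.4, -160.2, 86.9]
eef_rot: [-2.459, -1.955, -0.0]
ft_force: [0.4, -0.4, -0.3]
gripper_width: 0.212
gripper_force: 20.0
```

>>> move_arm --commands '[-1,0,0,-6,0,0,0,-1,0,0,-10,0,0,0,-1,0,0,-14,0,0,0,-1,0,0,-18,0,0,0,-1,0,0,-20,0,0,0,-1,0,0,-20,0,0,0,-1,0,0,-20,0,0,0,-1,0,0,-20,0,0,0,-1,0,0,-16,0,0,0,-1,0,0,-10,0,0,0,-1,0,0,-6,0,0,0,-1,0,0,0,0,0,0]'

```text
time_s: 6.18
eef_pos: [433.8, -160.3, 247.9]
eef_rot: [2.458, 1.954, 0.002]
ft_force: [0.1, 0.1, -0.9]
gripper_width: 0.21
gripper_force: 20.0
```

```bash
python3 -c "
from h import *
plan(557.3,25,247,-13,11)
plan(557.3,25,247,68.5,24)"
```

```text
t 6.18 at [ 433.8 -160.3  247.9] y-yaw -13.0 w 0.21 F [ 0.1  0.1 -0.9] q [-0.38  0.12  1.75  0.    1.28 -0.15]
row [18.94  7.15  0.09] [ 0.01  0.   -0.  ]
t 6.18 at [ 433.8 -160.3  247.9] y-yaw -13.0 w 0.21 F [ 0.1  0.1 -0.9] q [-0.38  0.12  1.75  0.    1.28 -0.15]
row [5.1  8.73 0.05] [ 0.   0.  -3.4]
```

>>> move_arm --commands '[-1,5.1,8.73,0,0,0,-3.4,-1,5.1,8.73,0,0,0,-3.4,-1,5.1,8.73,0,0,0,-3.4,-1,5.1,8.73,0,0,0,-3.4,-1,5.1,8.73,0,0,0,-3.4,-1,5.1,8.73,0,0,0,-3.4,-1,5.1,8.73,0,0,0,-3.4,-1,5.1,8.73,0,0,0,-3.4,-1,5.1,8.73,0,0,0,-3.4,-1,5.1,8.73,0,0,0,-3.4,-1,5.1,8.73,0,0,0,-3.4,-1,5.1,8.73,0,0,0,-3.4]'

```text
time_s: 7.18
eef_pos: [529.2, -90.0, 245.3]
eef_rot: [-1.618, -2.69, 0.002]
ft_force: [0.2, 0.2, 0.0]
gripper_width: 0.207
gripper_force: 20.0
```

>>> move_arm --commands '[-1,5.1,8.73,0,0,0,-3.4,-1,5.1,8.73,0,0,0,-3.4,-1,5.1,8.73,0,0,0,-3.4,-1,5.1,8.73,0,0,0,-3.4,-1,5.1,8.73,0,0,0,-3.4,-1,5.1,8.73,0,0,0,-3.4,-1,5.1,8.73,0,0,0,-3.4,-1,5.1,8.73,0,0,0,-3.4,-1,5.1,8.73,0,0,0,-3.4,-1,5.1,8.73,0,0,0,-3.4,-1,5.1,8.73,0,0,0,-3.4,-1,5.1,8.73,0,0,0,-3.4]'

```text
time_s: 8.18
eef_pos: [556.1, 25.7, 245.3]
eef_rot: [-0.579, -3.085, 0.001]
ft_force: [0.2, 0.6, -0.7]
gripper_width: 0.213
gripper_force: 20.0
```

>>> move_arm --commands '[-1,0,0,0,0,0,0,-1,0,0,0,0,0,0,-1,0,0,0,0,0,0]'

```text
time_s: 8.43
eef_pos: [556.4, 24.8, 246.2]
eef_rot: [-0.586, -3.085, 0.001]
ft_force: [-0.3, -0.3, -0.6]
gripper_width: 0.207
gripper_force: 20.0
```

```bash
python3 - <<'E'
from h import *
plan(557.3,25,212,68.5,4)
S=grab('scene','s1');T=grab('top','t1')
def crop(d,x,y,w,h,s): 
    return cv2.resize(np.asarray(d['pixels'])[y:y+h,x:x+w,::-1],None,fx=s,fy=s,interpolation=cv2.INTER_CUBIC)
cv2.imwrite('pics/s1c.png',np.hstack([crop(S,285,120,80,115,5),crop(T,275,120,80,115,5)]))
E
```

```text
t 8.43 at [556.4  24.8 246.2] y-yaw 68.5 w 0.207 F [-0.3 -0.3 -0.6] q [ 0.02  0.27  1.55 -0.    1.32 -1.17]
row [-0.19  0.12  8.55] [-0.01 -0.02  0.  ]
```

View pics/s1c.png

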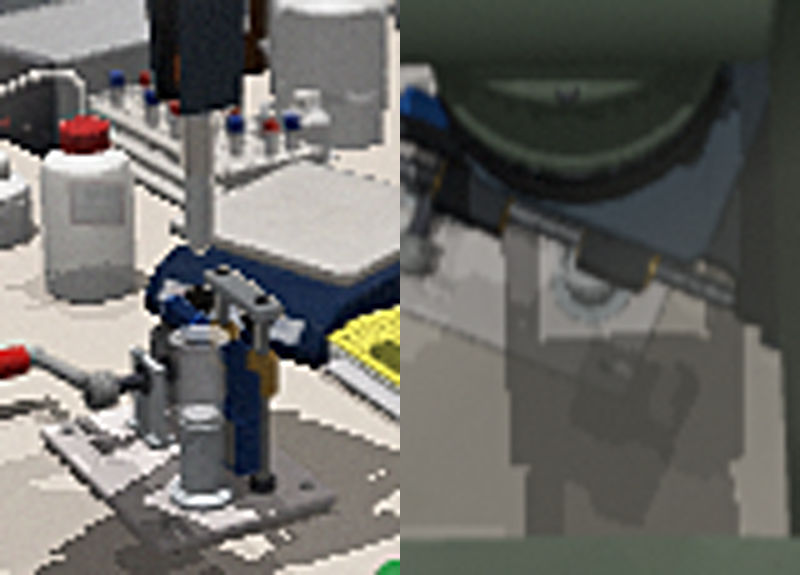

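The tube hangs straight in the gripper. In the scene crop its foot is at about (200,247), above the cup rim at about (199,336). I'll check both against the model projection.

```bash
python3 - <<'E'
from h import *
S=load('scene')
f=lambda P:((proj(S,P)-[285,120]+.5)*5-.5).round(1)
p=np.array([556.4,24.8]); q=np.array([557.3,25])
print('foot',f([*p,164.3]),'neck',f([*p,164.3+80]),'rim',f([*q,112]),'+10mm x',f([q[0]+10,q[1],112]),'+10 y',f([q[0],q[1]+10,112]))
E
```

```text
foot [197.6 249.8] neck [195.8 106.3] rim [199.4 337.9] +10mm x [211.1 331.8] +10 y [185.5 333.1]
```

>>> move_arm --commands '[-1,-0.8,0.5,10,0,0,0,-1,0,0,12,0,0,0,-1,0,0,12,0,0,0,-1,0,0,8,0,0,0,-1,0,0,5,0,0,0,-1,0,0,5,0,0,0,-1,0,0,4,0,0,0,-1,0,0,4,0,0,0,-1,0,0,4,0,0,0,-1,0,0,4,0,0,0,-1,0,0,0,0,0,0]'

```text
time_s: 9.45
eef_pos: [557.3, 25.5, 178.2]
eef_rot: [-0.584, -3.086, -0.0]
ft_force: [0.9, 0.8, 0.2]
gripper_width: 0.212
gripper_force: 20.0
```

Its foot is 16 mm inside the cup with no side force, so I'll go on down.

>>> move_arm --commands '[-1,0,0,4,0,0,0,-1,0,0,4,0,0,0,-1,0,0,4,0,0,0,-1,0,0,4,0,0,0,-1,0,0,4,0,0,0,-1,0,0,3,0,0,0,-1,0,0,2,0,0,0,-1,0,0,2,0,0,0,-1,0,0,1,0,0,0,-1,0,0,0,0,0,0]'

```text
time_s: 10.28
eef_pos: [557.6, 25.4, 150.7]
eef_rot: [-0.584, -3.087, -0.0]
ft_force: [-0.1, 0.5, 0.1]
gripper_width: 0.207
gripper_force: 20.0
```

>>> move_arm --commands '[-1,0,0,1,0,0,0,-1,0,0,1,0,0,0,-1,0,0,0.7,0,0,0,-1,0,0,0.5,0,0,0,-1,0,0,0,0,0,0]'

```text
time_s: 10.7
eef_pos: [557.6, 25.5, 147.7]
eef_rot: [-0.584, -3.087, -0.0]
ft_force: [0.1, -0.2, -0.7]
gripper_width: 0.208
gripper_force: 20.0
```

>>> move_arm --commands '[-1,0,0,0.5,0,0,0,-1,0,0,0.5,0,0,0,-1,0,0,0,0,0,0]'

```text
time_s: 10.95
eef_pos: [557.8, 25.4, 146.9]
eef_rot: [0.584, 3.086, 0.0]
ft_force: [-0.4, 0.4, 0.6]
gripper_width: 0.208
gripper_force: 20.0
```

>>> move_arm --commands '[-1,0,0,0.5,0,0,0,-1,0,0,0,0,0,0,-1,0,0,0,0,0,0]'

```text
time_s: 11.2
eef_pos: [558.0, 25.4, 146.9]
eef_rot: [0.584, 3.086, 0.0]
ft_force: [0.0, -0.2, 4.8]
gripper_width: 0.209
gripper_force: 20.0
```

>>> move_arm --commands '[-1,0,0,0.5,0,0,0,-1,0,0,0,0,0,0,-1,0,0,0,0,0,0]'

```text
time_s: 11.45
eef_pos: [558.3, 25.4, 146.8]
eef_rot: [0.584, 3.085, 0.001]
ft_force: [-0.4, 0.1, 7.1]
gripper_width: 0.21
gripper_force: 20.0
```

The foot met the cup floor at exactly the expected height. I'll back off slightly, release and rise.

>>> move_arm --commands '[-1,0,0,-0.8,0,0,0,0.1,0,0,0,0,0,0,0.1,0,0,0,0,0,0,0.1,0,0,0,0,0,0,0.1,0,0,0,0,0,0,0.1,0,0,0,0,0,0,0.1,0,0,0,0,0,0]'

```text
time_s: 12.03
eef_pos: [557.5, 25.4, 146.3]
eef_rot: [-0.584, -3.086, 0.0]
ft_force: [0.5, -0.1, -0.4]
gripper_width: 0.547
gripper_force: 0.0
```

>>> move_arm --commands '[0.1,0,0,-4,0,0,0,0.1,0,0,-8,0,0,0,0.1,0,0,-10,0,0,0,0.1,0,0,-10,0,0,0,0.1,0,0,-10,0,0,0,0.1,0,0,-10,0,0,0,0.1,0,0,-12,0,0,0,0.1,0,0,-12,0,0,0]'

```text
time_s: 12.7
eef_pos: [557.7, 25.4, 224.0]
eef_rot: [0.584, 3.086, 0.0]
ft_force: [0.4, 0.2, -0.4]
gripper_width: 0.549
gripper_force: 0.0
```

```bash
python3 -c "
from h import *
plan(569.5,203.2,222,68.5,12)
plan(569.5,206.2,222,68.5,12)"
```

```text
t 12.7 at [557.7  25.4 224. ] y-yaw 68.6 w 0.549 F [ 0.4  0.2 -0.4] q [ 0.02  0.29  1.59  0.    1.27 -1.17]
row [ 4.5  14.15  0.17] [0.   0.   0.01]
t 12.7 at [557.7  25.4 224. ] y-yaw 68.6 w 0.549 F [ 0.4  0.2 -0.4] q [ 0.02  0.29  1.59  0.    1.27 -1.17]
row [ 4.59 14.38  0.17] [0.   0.   0.01]
```

>>> move_arm --commands '[0.1,4.6,14.4,0,0,0,0,0.1,4.6,14.4,0,0,0,0,0.1,4.6,14.4,0,0,0,0,0.1,4.6,14.4,0,0,0,0,0.1,4.6,14.4,0,0,0,0,0.1,4.6,14.4,0,0,0,0,0.1,4.6,14.4,0,0,0,0,0.1,4.6,14.4,0,0,0,0,0.1,4.6,14.4,0,0,0,0,0.1,4.6,14.4,0,0,0,0,0.1,4.6,14.4,0,0,0,0,0.1,4.6,14.4,0,0,0,0]'

```text
time_s: 13.7
eef_pos: [569.5, 207.8, 222.7]
eef_rot: [0.584, 3.087, 0.0]
ft_force: [0.1, 0.1, 0.5]
gripper_width: 0.551
gripper_force: 0.0
```

>>> move_arm --commands '[0.1,0,0,20,0,0,0,0.1,0,0,30,0,0,0,0.1,0,0,30,0,0,0,0.1,0,0,30,0,0,0,0.1,0,0,30,0,0,0,0.1,0,0,0,0,0,0]'

```text
time_s: 14.2
eef_pos: [565.3, 205.8, 76.6]
eef_rot: [-0.582, -3.076, 0.009]
ft_force: [-0.6, -0.2, -0.0]
gripper_width: 0.55
gripper_force: 0.0
```

```bash
python3 - <<'E'
from h import *
plan(569,207,19,68.5,6)
S=grab('scene','s2')
def crop(d,x,y,w,h,s): 
    return cv2.resize(np.asarray(d['pixels'])[y:y+h,x:x+w,::-1],None,fx=s,fy=s,interpolation=cv2.INTER_CUBIC)
cv2.imwrite('pics/s2c.png',crop(S,255,120,110,115,5))
E
```

```text
t 14.2 at [565.3 205.8  76.6] y-yaw 68.6 w 0.55 F [-0.6 -0.2 -0. ] q [ 0.33  0.48  1.68  0.    0.99 -0.87]
row [-0.55  0.46  9.6 ] [-0.08 -0.09  0.02]
```

View pics/s2c.png

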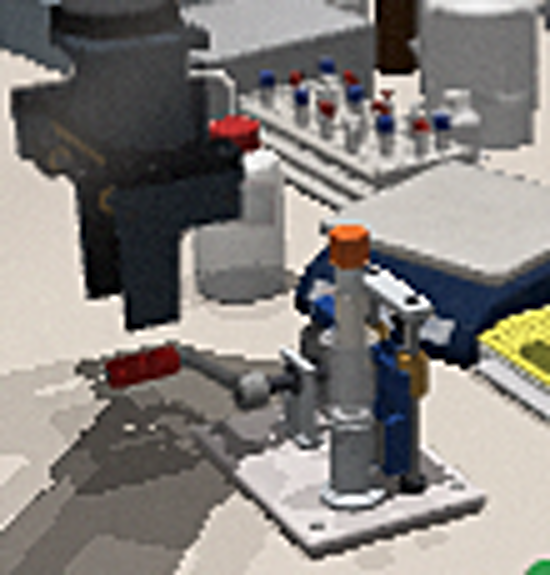

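The orange tube stands upright in the cup, with its cap at (350,246), and the fingers straddle the red handle at (143,366). I'll go on down.

>>> move_arm --commands '[0.1,0,0,10,0,0,0,0.1,0,0,10,0,0,0,0.1,0,0,10,0,0,0,0.1,0,0,10,0,0,0,0.1,0,0,8,0,0,0,0.1,0,0,6,0,0,0,0.1,0,0,0,0,0,0,0.1,0,0,0,0,0,0]'

```text
time_s: 14.92
eef_pos: [569.3, 206.4, 28.2]
eef_rot: [-0.584, -3.086, 0.0]
ft_force: [-0.2, 0.4, -0.1]
gripper_width: 0.551
gripper_force: 0.0
```

```bash
python3 -c "
from h import *
plan(569,207,17,68.5,1)"
```

```text
t 14.92 at [569.3 206.4  28.2] y-yaw 68.6 w 0.551 F [-0.2  0.4 -0.1] q [ 0.33  0.53  1.73  0.    0.88 -0.87]
row [ 0.49  0.47 11.24] [-0.02 -0.03  0.07]
```

>>> move_arm --commands '[0.1,0,0,6,0,0,0,0.1,0,0,5,0,0,0,0.1,0,0,0,0,0,0,-1,0,0,0,0,0,0,-1,0,0,0,0,0,0,-1,0,0,0,0,0,0,-1,0,0,0,0,0,0,-1,0,0,0,0,0,0,-1,0,0,0,0,0,0,-1,0,0,0,0,0,0,-1,0,0,0,0,0,0,-1,0,0,0,0,0,0]' --force 25

```text
time_s: 15.92
eef_pos: [570.4, 208.7, 17.9]
eef_rot: [0.585, 3.085, 0.007]
ft_force: [1.7, 6.4, -2.1]
gripper_width: 0.191
gripper_force: 25.0
```

```bash
python3 - <<'E'
from h import *
plan(569,207,17,68.5,1)
# lever arc: handle centre relative to start, tool y = +stand y, tool z down
b=np.radians(np.linspace(-10,90,21)); Y=95*np.cos(b); Z=95*np.sin(b)
print(np.c_[np.diff(Y),-np.diff(Z)].round(2).tolist())
E
```

```text
t 15.92 at [570.4 208.7  17.9] y-yaw 68.5 w 0.191 F [ 1.7  6.4 -2.1] q [ 0.33  0.55  1.74  0.    0.85 -0.87]
row [ 0.65 -2.12  0.86] [0.27 0.05 0.01]
[[1.08, -8.22], [0.36, -8.28], [-0.36, -8.28], [-1.08, -8.22], [-1.79, -8.09], [-2.49, -7.9], [-3.17, -7.66], [-3.83, -7.35], [-4.45, -6.99], [-5.05, -6.58], [-5.6, -6.11], [-6.11, -5.6], [-6.58, -5.05], [-6.99, -4.45], [-7.35, -3.83], [-7.66, -3.17], [-7.9, -2.49], [-8.09, -1.79], [-8.22, -1.08], [-8.28, -0.36]]
```

The handle is gripped (17.4 mm opening). The lateral force shows it sits about 2 mm further out than I commanded. I'll ease that off in the first rows while following the arc.

>>> move_arm --commands '[-1,0,2,0,0,0,0,-1,1.1,1.1,-8.2,0,0,0,-1,0,0.4,-8.3,0,0,0,-1,0,-0.4,-8.3,0,0,0,-1,0,-1.1,-8.2,0,0,0,-1,0,-1.8,-8.1,0,0,0,-1,0,-2.5,-7.9,0,0,0,-1,0,-3.2,-7.7,0,0,0,-1,0,-3.8,-7.3,0,0,0,-1,0,-4.4,-7,0,0,0,-1,0,-5.1,-6.6,0,0,0,-1,0,0,0,0,0,0]'

```text
time_s: 16.92
eef_pos: [563.7, 192.1, 98.9]
eef_rot: [0.586, 3.081, 0.013]
ft_force: [3.7, 9.0, 1.9]
gripper_width: 0.192
gripper_force: 25.0
```

>>> move_arm --commands '[-1,0,0,0,0,0,0,-1,0,0,0,0,0,0]'

```text
time_s: 17.08
eef_pos: [563.9, 192.5, 98.3]
eef_rot: [0.585, 3.081, 0.013]
ft_force: [3.1, 7.9, 3.4]
gripper_width: 0.187
gripper_force: 25.0
```

The force is mostly radial and outward, about 8 N, so I'll ease outward and complete the arc.

>>> move_arm --commands '[-1,0,1.6,-1.4,0,0,0,-1,0,-5.6,-6.1,0,0,0,-1,0,-6.1,-5.6,0,0,0,-1,0,-6.6,-5,0,0,0,-1,0,-7,-4.4,0,0,0,-1,0,-7.3,-3.8,0,0,0,-1,0,-7.7,-3.2,0,0,0,-1,0,-7.9,-2.5,0,0,0,-1,0,0,0,0,0,0,-1,0,0,0,0,0,0]'

```text
time_s: 17.92
eef_pos: [547.0, 149.8, 132.7]
eef_rot: [0.585, 3.079, 0.017]
ft_force: [-0.1, 10.4, 14.2]
gripper_width: 0.194
gripper_force: 25.0
```

```bash
python3 - <<'E'
from h import *
plan(536.1,121.7,129,68.5,3)
from scipy.optimize import fsolve
u=np.array([np.cos(np.radians(68.5)),np.sin(np.radians(68.5))])
e=arm.get_obs()['eef_pos']
P=np.array([[570.4,208.7,17.9],[563.9,192.5,98.3],e]); Q=np.c_[P[:,:2]@u,P[:,2]]
A=np.c_[2*Q,np.ones(3)]; c=np.linalg.solve(A,(Q**2).sum(1)); r=np.sqrt(c[2]+c[0]**2+c[1]**2)
print('centre',c[:2].round(1),'r',r.round(1),'angles',np.degrees(np.arctan2(Q[:,1]-c[1],Q[:,0]-c[0])).round(1),'est pivot',(np.array([536.1,121.7])@u).round(1),(np.array([534.4,119.9])@u).round(1),Q.round(1).tolist())
E
```

```text
t 17.92 at [547.  149.8 132.7] y-yaw 68.5 w 0.194 F [-0.1 10.4 14.2] q [ 0.24  0.36  1.71  0.01  1.05 -0.96]
row [ -0.06 -10.07   1.16] [ 0.23  0.1  -0.01]
centre [305.3  38.7] r 100.2 angles [-12.   36.5  69.8] est pivot 309.7 307.4 [[403.2, 17.9], [385.8, 98.3], [339.9, 132.7]]
```

The measured height is about 7 mm above the predicted arc, and there is an upward force. I'll look before going further.

```bash
python3 - <<'E'
from h import *
S=grab('scene','s3');T=grab('top','t3')
def crop(d,x,y,w,h,s): 
    return cv2.resize(np.asarray(d['pixels'])[y:y+h,x:x+w,::-1],None,fx=s,fy=s,interpolation=cv2.INTER_CUBIC)
cv2.imwrite('pics/s3c.png',crop(S,265,125,90,80,7))
b=np.radians
st=np.array([584.84,62.43]);a=-.376;Rm=np.array([[np.cos(a),-np.sin(a)],[np.sin(a),np.cos(a)]])
for dg in(60,65,70,75):
    for x in(-89,-66,-43):
        P=[*(st+Rm@[x,35+95*np.cos(b(dg))]),50+95*np.sin(b(dg))]; print(dg,x,((proj(S,P)-[265,125]+.5)*7).round(0),end=' ')
    print()
print(arm.get_obs()['moment'].round(2))
E
```

```text
60 -89 [107. 320.] 60 -66 [158. 309.] 60 -43 [208. 299.] 
65 -89 [113. 318.] 65 -66 [165. 307.] 65 -43 [215. 296.] 
70 -89 [120. 317.] 70 -66 [172. 306.] 70 -43 [223. 295.] 
75 -89 [128. 317.] 75 -66 [179. 306.] 75 -43 [231. 295.] 
[ 1.92 -0.12  0.03]
```

View pics/s3c.png

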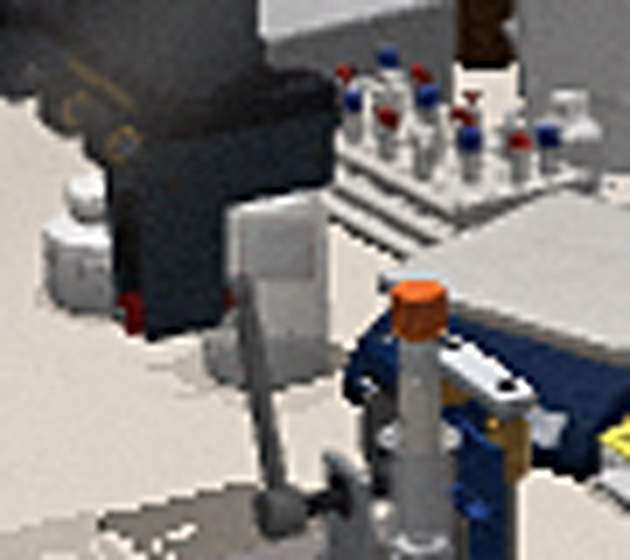

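The crop shows the handle pinched near the fingertips, with its ends at (130,315) and (230,298), which puts the lever at about 72°. Friction while it turned walked it along the pads, so I'll loosen the grip to let the arm settle back to its commanded height.

>>> move_arm --commands '[-1,0,0,0,0,0,0,-1,0,0,0,0,0,0,-1,0,0,0,0,0,0,-1,0,0,0,0,0,0]' --force 5

```text
time_s: 18.35
eef_pos: [545.8, 148.0, 130.5]
eef_rot: [0.584, 3.082, 0.009]
ft_force: [1.7, 5.4, 7.3]
gripper_width: 0.197
gripper_force: 5.0
```

```bash
python3 -c "
from h import *
plan(536.1,121.7,127,68.5,3); print(arm.get_obs()['moment'].round(2))"
```

```text
t 18.35 at [545.8 148.  130.5] y-yaw 68.5 w 0.197 F [1.7 5.4 7.3] q [ 0.24  0.37  1.72  0.    1.05 -0.96]
row [-0.18 -9.33  1.12] [0.12 0.06 0.01]
[ 0.98 -0.29 -0.05]
```

>>> move_arm --commands '[-0.5,0,0,0,0,0,0,-0.5,0,0,0,0,0,0,-0.5,0,0,2,0,0,0,-0.5,0,0,2,0,0,0,-0.5,0,0,0,0,0,0,-0.5,0,0,0,0,0,0]'

```text
time_s: 18.85
eef_pos: [543.9, 146.0, 122.8]
eef_rot: [-0.584, -3.085, 0.0]
ft_force: [0.9, 3.8, 1.7]
gripper_width: 0.251
gripper_force: 1.8
```

```bash
python3 -c "
from h import *
plan(536.1,121.7,127,68.5,3); print(arm.get_obs()['moment'].round(2))"
```

```text
t 18.85 at [543.9 146.  122.8] y-yaw 68.6 w 0.251 F [0.9 3.8 1.7] q [ 0.24  0.37  1.73  0.    1.04 -0.96]
row [-0.52 -8.48 -1.41] [-0.01 -0.03  0.02]
[ 0.6  -0.19 -0.02]
```

>>> move_arm --commands '[-0.5,0,-5,-1.2,0,0,0,-0.5,0,-5,-1,0,0,0,-0.5,0,-5,-1,0,0,0,-0.5,0,-5,-0.6,0,0,0,-0.5,0,-5,-0.4,0,0,0,-0.5,0,0,0,0,0,0,-1,0,0,0,0,0,0,-1,0,0,0,0,0,0,-1,0,0,0,0,0,0,-1,0,0,0,0,0,0]' --force 8

```text
time_s: 19.68
eef_pos: [535.2, 122.7, 127.3]
eef_rot: [-0.584, -3.087, 0.0]
ft_force: [0.0, 2.6, 2.3]
gripper_width: 0.195
gripper_force: 8.0
```

```bash
python3 - <<'E'
from h import *
plan(536.1,121.7,127,68.5,1); o=arm.get_obs();print(o['moment'].round(2),o['gripper_force'])
S=grab('scene','s4');T=grab('top','t4')
def crop(d,x,y,w,h,s): 
    return cv2.resize(np.asarray(d['pixels'])[y:y+h,x:x+w,::-1],None,fx=s,fy=s,interpolation=cv2.INTER_CUBIC)
cv2.imwrite('pics/s4c.png',crop(S,265,125,90,75,8))
st=np.array([584.84,62.43]);a=-.376;Rm=np.array([[np.cos(a),-np.sin(a)],[np.sin(a),np.cos(a)]])
f=lambda *P:((proj(S,[*(st+Rm@P[:2]),P[2]])-[265,125]+.5)*8).round(0)
print('pivot rod',f(-36,35,50),'rod at 60mm up, deg 80..100',[f(-36,35+60*np.cos(np.radians(g)),50+60*np.sin(np.radians(g))).tolist() for g in(80,85,90,95,100)])
print('rod at 80',[f(-36,35+80*np.cos(np.radians(g)),50+80*np.sin(np.radians(g))).tolist() for g in(80,90,100)])
E
```

```text
t 19.68 at [535.2 122.7 127.3] y-yaw 68.6 w 0.195 F [0.  2.6 2.3] q [ 0.2   0.35  1.75 -0.    1.04 -0.99]
row [-1.17 -0.62  0.31] [-0.02 -0.02  0.09]
[ 0.34 -0.   -0.02] 8.00010122358799
pivot rod [320. 588.] rod at 60mm up, deg 80..100 [[302.0, 431.0], [308.0, 434.0], [314.0, 439.0], [321.0, 444.0], [327.0, 451.0]]
rod at 80 [[295.0, 377.0], [312.0, 387.0], [329.0, 404.0]]
```

View pics/s4c.png

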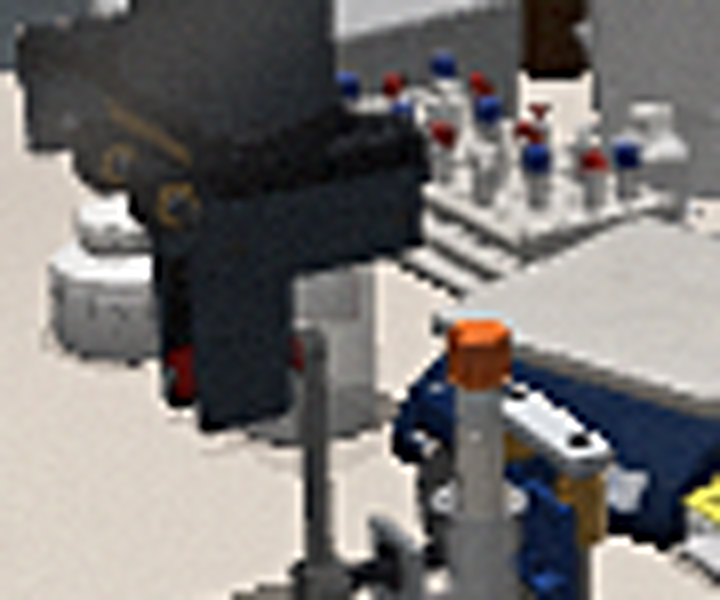

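The lever is upright in the crop: its rod runs from (315,387) to (319,560), against (312,387) to (319,560) predicted for 90°. The orange tube is still seated. I'll trim 0.6 mm, firm up the grip and hold.

>>> move_arm --commands '[-1,0,-0.7,0,0,0,0,-1,0,0,0,0,0,0,-1,0,0,0,0,0,0,-1,0,0,0,0,0,0,-1,0,0,0,0,0,0,-1,0,0,0,0,0,0,-1,0,0,0,0,0,0,-1,0,0,0,0,0,0,-1,0,0,0,0,0,0,-1,0,0,0,0,0,0,-1,0,0,0,0,0,0,-1,0,0,0,0,0,0]' --force 12

```text
time_s: 20.78
eef_pos: [535.0, 122.1, 127.3]
eef_rot: [-0.584, -3.087, -0.0]
ft_force: [-1.0, 4.5, 2.6]
gripper_width: 0.194
gripper_force: 12.0
```

```bash
python3 - <<'E'
from h import *
plan(536.1,121.7,127,68.5,1); o=arm.get_obs();print(o['moment'].round(2),o['gripper_force'])
S=grab('scene','s5');
cv2.imwrite('pics/s5c.png',cv2.resize(np.asarray(S['pixels'])[135:300,270:410,::-1],None,fx=3.6,fy=3.6,interpolation=cv2.INTER_CUBIC))
E
```

```text
t 20.78 at [535.  122.1 127.3] y-yaw 68.6 w 0.194 F [-1.   4.5  2.6] q [ 0.2   0.35  1.75  0.    1.04 -0.99]
row [-1.16  0.05  0.33] [ 0.01 -0.01  0.08]
[ 0.76  0.09 -0.03] 11.999416798353195
```

View pics/s5c.png

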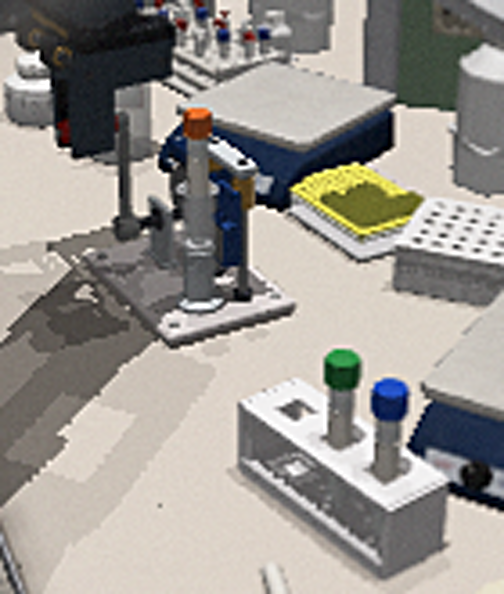

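The picture shows the orange tube upright in the cup at (198,125). The lever is vertical from (124,120) to (127,225) and held steady, and the green and blue tubes are standing in the rack. I'm handing the job in.

```bash
python3 -c "
from bench import arm
print(arm.close_job())"
```

```text
the job is handed in; nothing more can be done
None
```

The orange-capped tube is standing on the cup's floor, released, and the arm is holding the cam lever upright, to within about 1–2° of the highest-lift point by my measurements. The blue-capped and green-capped tubes are still in the rack, and I handed the job in at about 21 s of the 51 s; it returned no verdict.

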